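Check-weigh a jar of preserves

ROBOT

A 6-joint arm with a two-finger parallel gripper is mounted at the origin on the work surface. World frame = base frame: x ahead of the robot, y to its left, z up, the work surface at z = 0. Lengths are in m, angles in rad, forces in N, time in s.
With the tool pointing down it reaches from about 0.35 to 0.875 m from the base axis. Payload 4.2 kg.
Tool frame: the origin (TCP) lies at the very end of the fingers, on their centre line; the grasp point (between the pads) lies 19 mm behind it; z points along the fingers, y is the line along which they close (so a half turn about z gives the same grasp; the last joint's range is limited). The gripper opens to 85 mm and grips with 20 to 120 N. Pads are 22 mm wide; open, the fingers measure 114 mm over their backs; the gripper's body (76 mm by 85 mm) begins 54 mm behind the grasp point. The pads swing forward as they close: fully open they stand 13 mm farther back than shut.
Start: joints at [1.484, 0.385, 0.008, 0, -1.194, -0.259], TCP at [0.212, 0.588, 0.231] pointing down, gripper open.
Joint ranges: [-3.14, 3.14], [-1.21, 2.06], [-1.07, 1.41], [-3.16, 2.05], [-2.99, -0.16], [-3.1, 3.1]. Speed limits (rad/s): [2.79, 2.79, 3.14, 3.14, 3.14, 3.14].

INTERFACE

Orientations are given as a unit quaternion [w, x, y, z].
In Python, from rig import ctrl, optics gives the robot as it stands. The module is installed in compiled form; this text tells all that it offers.
- The arm moves only by the tool step_arm, never from a script. Its argument "increments" is a list that holds one entry, the list of rows, each a list of 5 numbers: the shift along the tool's x, y, z as a fraction of full scale, then the turn about the tool's z as a fraction of full scale, then the finger opening in mm, from 0 to 85.4. In form: [[[x, y, z, spin, fingers], ...]]. A call has 1 to 5 rows; each row shifts and turns the commanded pose from where the row before left it, along the tool's axes as they then stand; what a row does not reach is not made up. Full scale, the value 1, is 0.3 m for a shift and 120 degrees for a turn. A row lasts 1/12 s, in which the tool goes at most 41.7 mm and 7.16 degrees, less where a joint would pass 70% of its speed; a pose out of reach is approached as far as the arm can. A call with a number of a shift or a turn outside -1 to 1 is refused whole. A call with a gripper value outside its range is refused whole. The fingers move at their own pace and stop on an object; "force" is the grip in N (left out, the last holds). Time passes only in rows, so rows that do not move let the fingers close. It gives the time, the measured TCP pose, the force, the opening and the grip force at its end, in the units of the state.
- ctrl.read_state(): the state, without advancing time (a new reading comes with each control period).
- optics.get_image(name): name is "scene" or "top" or "wrist"; returns a dict with "color" (480x640x3 uint8, red, green, blue), "depth" (480x640 float32, m along the optical axis (not along the pixel's ray), 0 where there is no reading), "mtx" (3x3 intrinsics, pixels), "eye" and "attitude" of the camera in the world; the wrist camera has in their place "T_tool_cam" (4x4, takes a point from camera to tool coordinates, whose origin is the TCP and whose axes are the flange's). Camera axes: x right, y down, z forward; pixel columns grow to the right and rows downward; lengths in m; the calibration is good to about 2 mm. The wrist camera is an equidistant fisheye: a pixel r from the principal point sees the ray r / f radians off the axis. A picture is of the moment at which its call begins: read the wrist's pose just before it.
- ctrl.hand_in(): hands the job in; it is judged then, once.
The state is a dict: "time": time; "joints": joint angles; "dq": joint speeds; "tau": joint torques, N m; "ee_pos": TCP position; "tool_rot": TCP orientation; "wrist_force": force on the tool from outside, world axes, zero at the start; "wrist_torque": the same for the moment, N m; "width": finger opening in m; "grip_force": force on a finger pad.
Only numpy, scipy, OpenCV 4.12 (cv2) and the standard library are available. Lean on these libraries where they do the work, as an engineer would, in place of code of your own. Each camera call takes 0.05 s, during which the arm holds its last target. There are 200 camera calls.

TASK

Check-weigh the slender jar: on the keypad press the small round key to wake the scale and then, with the pan still empty, the long bar key to zero it; then stand the slender jar gently, upright, in the middle of the round pan and let go of it, and only then press the square key to store the weight. Press each key fully down and let it come up before the next one, and do not press the large round key. Leave the other jars, the funnel and the stack of lids where they stand, and finish with the jar standing on the pan.

Things in the scene. Friction and masses are not known exactly. Their poses are not given: they have to be found in the camera images.
- scale: Weighing platform, fixed to the worktop: white plastic body 170 x 170 mm carrying a round steel pan, 150 mm in diameter, whose top is flat, without a rim and 50 mm above the worktop. Origin under its centre, z up; its turn about z varies.
- pan_center (a point): Centre of the pan's upper surface, marked by a thin dark circle 79 mm in diameter. z points up. The pan rests on a weighing spring: it gives about 0.4 mm per newton, 5 mm at most (1 to 2 mm under the jar), and comes up again; the point moves with it.
- keypad: Keypad fixed to the worktop: white box 170 (its x) x 150 (y) x 40 mm high, origin under its centre. Its +x end carries a display 53 mm high (x +35 to +80). Four black keys stand 11 mm proud, tops 51 mm above the worktop, at (x, y) mm: small round (-55, 33), long bar (0, 33), square (0, -33), large round (-55, -33). Keypad and scale may swap places; each is turned up to 0.5 rad.
- key_small_top (a point): Centre of the top of the small round key, 16 mm in diameter (wakes the scale).
- key_bar_top (a point): Centre of the top of the long bar key, 16 mm (keypad x) x 42 mm (keypad y) (zeroes the scale).
- key_square_top (a point): Centre of the top of the square key, 28 x 28 mm (stores the weight).
- key_large_top (a point): Centre of the top of the large round key, 32 mm in diameter (not to be pressed).
- key_small (a joint): Travel of the small round key in m: 0 up, 0.006 fully down. Pushed straight down against a spring: starts to move at 1.5 N, fully down at 5 N, springs back up when let go.
- key_bar (a joint): The same for the long bar key.
- key_square (a joint): The same for the square key.
- key_large (a joint): The same for the large round key.
- board: Light wooden board 270 mm (x) x 210 mm (y) x 12 mm high, fixed to the worktop; the three jars stand on it, which jar in which of the three places varies (at least 120 mm between centres). Origin under its centre.
- jar_slender: The jar to weigh: sealed slender jar of tomato sauce with a steel lid, 58 mm in diameter, 100 mm tall (straight body up to 74 mm, then shoulder 50 mm and lid 52 mm in diameter), 0.29 to 0.43 kg. Origin in the centre of its underside, z up. Stands upright on the board.
- jar_wide: Bystander: wide jar of the same sauce and height, 84 mm in diameter, 100 mm tall. Origin in the centre of its underside.
- jar_squat: Bystander: squat jar of the same sauce, 76 mm in diameter, 65 mm tall. Origin in the centre of its underside.
- funnel: Bystander: steel jar funnel standing mouth down, 116 mm in diameter, 65 mm tall. Origin in the centre of its underside.
- lids: Bystander: stack of steel jar lids, 70 mm in diameter, 26 mm tall. Origin in the centre of its underside.
Things that resemble listed ones, but are neither listed nor needed, are in the scene too. Leave any orange or pink look-alike of the scale alone.

How it is judged:
By the outcome, as a careful person would: the job done as asked, in the order asked, and still so for the second after the job is handed in, with the robot touching nothing.
It also fails if it takes over 69 s, if anything falls off the work surface, if the arm or the gripper's body presses on something with over 40 N, if the wrist force passes 120 N, or if a joint passes its speed limit or range.

## Working session

There is one attempt and no reset: what is moved stays moved. The work goes in short steps, Python scripts to look and compute and a tool call to move; the robot and the scene stay as the last step left them, time stands still between calls to the robot, and variables do not carry over. Pictures are saved under pics/ and viewed, at most 10 in all, crops included, and the job is handed in when it is done.

Besides the shell and the picture viewer there is one more tool, called after "Request:" in YAML: its name, and indented under it one key for each argument. step_arm: Moves the arm, as the interface text tells. Shift numbers are shares of 0.3 m and turn numbers shares of 120 degrees, none past 1 either way. Its arguments: {"type":"object","properties":{"increments":{"type":"array","items":{"type":"array","items":{"type":"array","items":{"type":"number"}}}},"force":{"type":"number"}},"required":["increments"]}

```bash
mkdir -p pics; cat > h.py <<'E'
import numpy as np, cv2
from rig import ctrl, optics
from scipy.spatial.transform import Rotation as R
def rot(a):
    a=np.array(a,float)
    return a if a.shape==(3,3) else R.from_quat(np.r_[a[1:],a[0]]).as_matrix()
def save(im,n): cv2.imwrite('pics/'+n+'.png',im['color'][:,:,::-1])
def plane(im,uv,z):
    K=im['mtx'];uv=np.atleast_2d(np.array(uv,float))
    d=np.c_[(uv[:,0]-K[0,2])/K[0,0],(uv[:,1]-K[1,2])/K[1,1],np.ones(len(uv))]@rot(im['attitude']).T
    e=np.array(im['eye']); return e+d*((z-e[2])/d[:,2])[:,None]
def cloud(im):
    K=im['mtx'];v,u=np.mgrid[:480,:640];D=im['depth']
    p=np.stack([(u-K[0,2])/K[0,0]*D,(v-K[1,2])/K[1,1]*D,D],-1)
    return p@rot(im['attitude']).T+np.array(im['eye'])
E
python3 - <<'E'
from h import *
s=ctrl.read_state();print(s)
for n in('scene','top'):
    im=optics.get_image(n);save(im,n);np.save(n+'.npy',im,allow_pickle=True)
    print(n,im['mtx'],im['eye'],im['attitude'])
E
```

```text
{'time': 0.0, 'joints': array([ 1.48360105e+00,  3.85565624e-01,  6.60955584e-03, -5.02162594e-04,
       -1.19399431e+00, -2.58588796e-01]), 'dq': array([ 3.53178833e-04,  4.80433233e-04,  4.59305639e-04, -1.23960124e-05,
       -7.94362010e-04, -1.27835590e-03]), 'tau': array([ 2.40539393e-04, -3.92290771e+01,  1.88395268e+01,  4.18603152e+00,
       -4.59156377e-03,  4.27269867e-06]), 'ee_pos': array([0.21162337, 0.58745499, 0.23020927]), 'tool_rot': array([ 1.09304674e-03,  9.85074825e-01, -1.72123136e-01, -1.40326327e-04]), 'wrist_force': array([-0.19735588,  0.12550842, -0.86499398]), 'wrist_torque': array([-0.00959838,  0.0120059 , -0.00053652]), 'grip_force': 0.0, 'width': 0.08547383154619215}
scene [[471.96694051   0.         318.04216946]
 [  0.         471.96694051 242.62119364]
 [  0.           0.           1.        ]] [1.21711841 0.22309844 1.21548155] [-0.18570128  0.63018841  0.724964   -0.20689323]
top [[480.06484099   0.         318.88611198]
 [  0.         480.06484099 244.48526717]
 [  0.           0.           1.        ]] [0.28528044 0.13308983 1.4859606 ] [ 0.05344497 -0.70253112  0.70768548 -0.05267748]
```

View pics/scene.png

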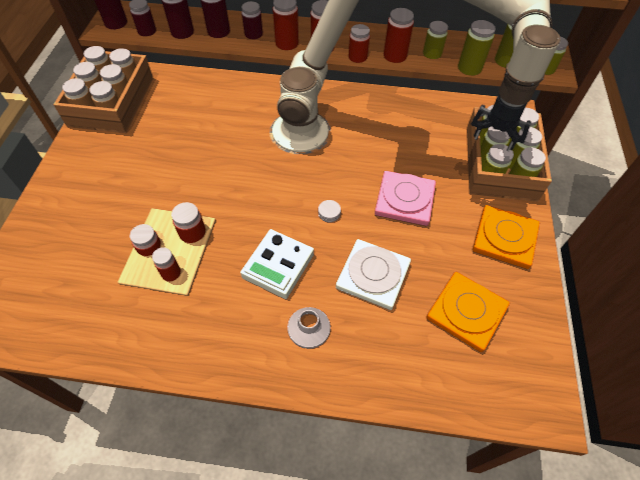

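View pics/top.png

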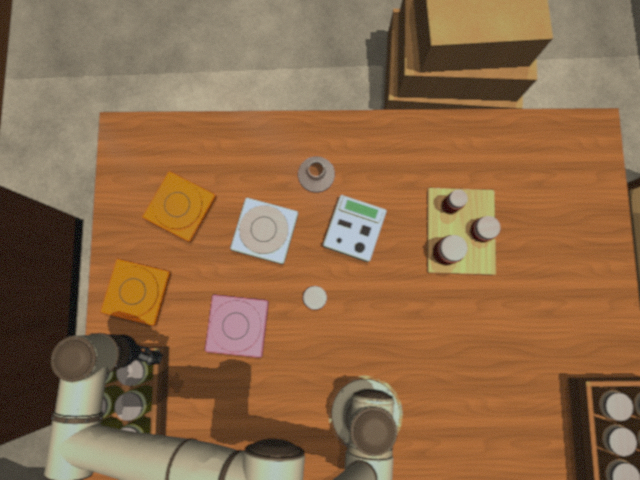

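The scene view shows the slender jar at about (166,265), the keypad at (278,262) and the white scale at (374,272). In the top view they are at (455,201), (355,228) and (265,230). Next I'll measure them.

```bash
cat > m.py <<'E'
from h import *
ims={n:np.load(n+'.npy',allow_pickle=True).item() for n in('top','scene')}
def blobs(n,mask,roi,amin=8):
    x0,y0,x1,y1=roi;m=np.zeros((480,640),np.uint8);m[y0:y1,x0:x1]=mask[y0:y1,x0:x1]
    k,_,st,c=cv2.connectedComponentsWithStats(m);return [(c[i],st[i,4]) for i in range(1,k) if st[i,4]>=amin]
def tri(uvt,uvs):
    A=np.zeros((3,3));b=np.zeros(3)
    for n,uv in(('top',uvt),('scene',uvs)):
        e=np.array(ims[n]['eye']);d=plane(ims[n],uv,0)[0]-e;d/=np.linalg.norm(d);P=np.eye(3)-np.outer(d,d);A+=P;b+=P@e
    return np.linalg.solve(A,b)
for n,roi in(('top',(325,195,388,262)),('scene',(243,230,314,295))):
    c=ims[n]['color'].astype(int);mk=(c.max(2)<80)
    for b,a in blobs(n,mk,roi): print(n,'key',b.round(1),a,plane(ims[n],b,.051)[0].round(4))
    rs={'top':(232,198,298,262),'scene':(338,240,410,307)}[n]
    hsv=cv2.cvtColor(ims[n]['color'],cv2.COLOR_RGB2HSV)
    w=((hsv[...,1]<60)&(hsv[...,2]>130))
    for b,a in blobs(n,w,rs,100): print(n,'scale',b.round(1),a,plane(ims[n],b,.045)[0].round(4))
    rb={'top':(425,185,505,275),'scene':(120,200,216,295)}[n]
    for b,a in blobs(n,(hsv[...,1]<70)&(hsv[...,2]>110),rb,30): print(n,'lid',b.round(1),a,plane(ims[n],b,.112)[0].round(4))
for n in ims:
    c=cloud(ims[n]); r={'top':[(455,197),(485,228),(265,230),(435,220)],'scene':[(163,257),(145,233),(374,268),(150,270)]}[n]
    for u,v in r: print(n,(u,v),c[v,u].round(4))
E
python3 m.py
python3 - <<'E'
import cv2
a=cv2.imread('pics/top.png')[160:280,220:510];b=cv2.imread('pics/scene.png')[190:310,115:415]
a=cv2.resize(a,(725,300));b=cv2.resize(b,(725,290));cv2.imwrite('pics/crop.png',cv2.vconcat([a,b]))
E
```

```text
top key [344.5 223.3] 39 [0.567  0.0553 0.051 ]
top key [365.2 230.2] 51 [ 0.5454 -0.007   0.051 ]
top key [359.3 247.1] 51 [0.4937 0.012  0.051 ]
top scale [264.  230.1] 3024 [0.5489 0.3008 0.045 ]
top lid [458.3 197.9] 244 [ 0.6285 -0.2765  0.112 ]
top lid [488.1 226.9] 410 [ 0.5415 -0.3587  0.112 ]
top lid [453.9 247.5] 551 [ 0.4816 -0.2563  0.112 ]
scene key [276.9 239.8] 73 [0.4944 0.0118 0.051 ]
scene key [296.5 248.8] 18 [0.5168 0.0735 0.051 ]
scene key [267.2 254.1] 83 [ 0.5463 -0.0068  0.051 ]
scene key [287.1 263.3] 73 [0.5682 0.0548 0.051 ]
scene scale [373.3 273.4] 3224 [0.563  0.3002 0.045 ]
scene lid [184.3 214.1] 497 [ 0.4841 -0.2558  0.112 ]
scene lid [141.5 233.8] 375 [ 0.5665 -0.3542  0.112 ]
scene lid [161.2 255.6] 260 [ 0.6267 -0.2779  0.112 ]
top (455, 197) [ 0.6303 -0.2657  0.1162]
top (485, 228) [ 0.5445 -0.3618  0.0772]
top (265, 230) [0.5487 0.2976 0.048 ]
top (435, 220) [ 0.5815 -0.2279  0.02  ]
scene (163, 257) [ 0.6319 -0.2705  0.1147]
scene (145, 233) [ 0.544  -0.3615  0.0808]
scene (374, 268) [0.5474 0.3006 0.0488]
scene (150, 270) [ 0.6245 -0.3406  0.0112]
```

View pics/crop.png

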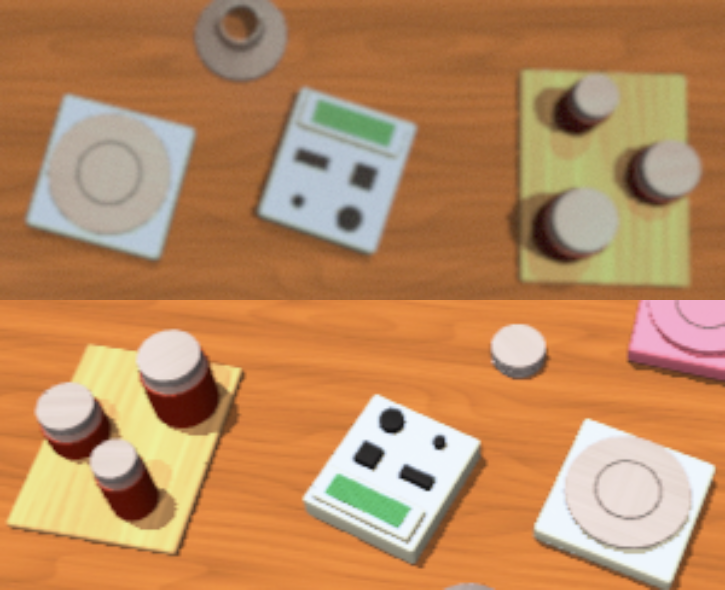

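The crop shows all four keys, with the small round key on the scale side and the display towards +x. The two views agree at key height and lid height. The bar-to-square distance is 65.6 mm against 66 mm expected, and the small key is at about (0.516, 0.073). The tool's axes already line up with the keypad's, so I'm moving there with the fingers shut.

Request:
step_arm:
  increments:
    - [[0.1,0.08,0,0,0],[0.1,0.08,0,0,0],[0.1,0.08,0,0,0],[0.1,0.08,0,0,0],[0.1,0.08,0,0,0]]

```text
time: 0.52
ee_pos: [0.3126, 0.4224, 0.2308]
tool_rot: [0.0, 0.985, -0.172, -0.0]
wrist_force: [0.8, -0.5, 0.4]
width: 0.0254
grip_force: 0.0
```

Request:
step_arm:
  increments:
    - [[0.1,0.08,0,0,0],[0.1,0.08,0,0,0],[0.1,0.08,0,0,0],[0.1,0.08,0,0,0],[0.1,0.08,0,0,0]]

```text
time: 0.93
ee_pos: [0.413, 0.2586, 0.2312]
tool_rot: [0.0, 0.985, -0.172, -0.0]
wrist_force: [0.2, 0.5, 0.6]
width: -0.0002
grip_force: 0.0
```

Request:
step_arm:
  increments:
    - [[0.1,0.08,0,0,0],[0.1,0.08,0,0,0],[0.1,0.08,0,0,0],[0,0,0,0,0],[0,0,0,0,0]]

```text
time: 1.35
ee_pos: [0.4734, 0.1604, 0.2307]
tool_rot: [0.0, 0.985, -0.174, -0.0]
wrist_force: [-0.1, -0.5, -0.1]
width: -0.0003
grip_force: 0.0
```

```bash
python3 - <<'E'
from h import *
s=ctrl.read_state();im=optics.get_image('wrist');save(im,'w1');im['s']=s;np.save('w1.npy',im,allow_pickle=True)
print({k:np.round(s[k],4) for k in('time','ee_pos','tool_rot','wrist_force','width')});print(im['mtx'],im['T_tool_cam'])
E
```

```text
{'time': np.float64(1.35), 'ee_pos': array([0.4734, 0.1604, 0.2307]), 'tool_rot': array([ 3.000e-04,  9.847e-01, -1.742e-01, -5.000e-04]), 'wrist_force': array([-0.0627, -0.5459, -0.1464]), 'width': np.float64(-0.0003)}
[[371.64829954   0.         327.37508508]
 [  0.         371.64829954 237.81542257]
 [  0.           0.           1.        ]] [[ 1.93848030e-04 -9.59433609e-01 -2.81934587e-01  7.17234930e-02]
 [ 9.99999720e-01 -1.79488049e-05  7.48644089e-04  4.04164178e-04]
 [-7.23334689e-04 -2.81934653e-01  9.59433337e-01 -1.42479693e-01]
 [ 0.00000000e+00  0.00000000e+00  0.00000000e+00  1.00000000e+00]]
```

View pics/w1.png

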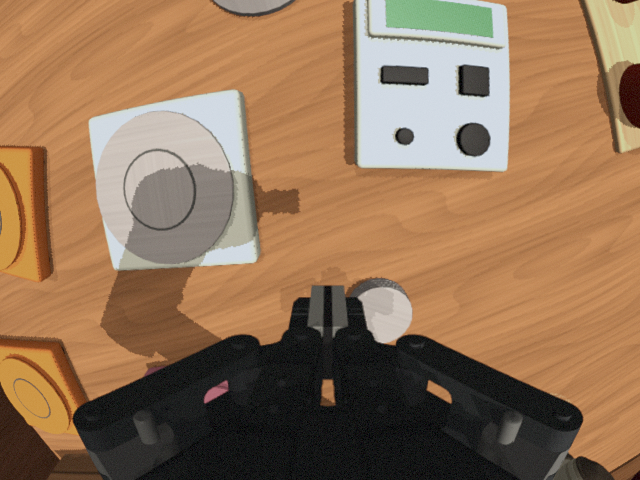

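The wrist view shows the keypad keys (small one at (404,136), bar at (405,75)), the scale's circle at (160,189) and the shut fingertips at (328,290). I'll cast rays from it for the keys and the pan circle.

```bash
cat >> h.py <<'E'
def wplane(im,s,uv,z):
    K=im['mtx'];uv=np.atleast_2d(np.array(uv,float));q=np.c_[(uv[:,0]-K[0,2])/K[0,0],(uv[:,1]-K[1,2])/K[1,1]]
    th=np.linalg.norm(q,axis=1,keepdims=True);d=np.c_[q/np.maximum(th,1e-9)*np.sin(th),np.cos(th)]
    T=np.array(im['T_tool_cam']);Q=rot(s['tool_rot']);e=Q@T[:3,3]+s['ee_pos'];d=d@T[:3,:3].T@Q.T
    return e+d*((z-e[2])/d[:,2])[:,None]
def comps(m,amin):
    k,l,st,c=cv2.connectedComponentsWithStats(m.astype(np.uint8));return [(c[i],st[i,4],np.argwhere(l==i)[:,::-1]) for i in range(1,k) if st[i,4]>=amin]
def fitcircle(p):
    A=np.c_[2*p[:,:2],np.ones(len(p))];x=np.linalg.lstsq(A,(p[:,:2]**2).sum(1),rcond=None)[0];return x[:2],np.sqrt(x[2]+x[:2]@x[:2])
E
python3 - <<'E'
from h import *
im=np.load('w1.npy',allow_pickle=True).item();s=im['s'];c=im['color'].astype(int)
m=np.zeros((480,640),bool);m[60:165,362:505]=c[60:165,362:505].max(2)<90
K=[]
for b,a,p in comps(m,60): print(b.round(1),a,wplane(im,s,b,.051)[0].round(4))
# pan: dark ring via black-hat, points near radius 39.5 mm
g=cv2.cvtColor(im['color'],cv2.COLOR_RGB2GRAY);bh=cv2.morphologyEx(g,cv2.MORPH_BLACKHAT,np.ones((9,9),np.uint8))
m=np.zeros((480,640),bool);m[145:232,118:202]=bh[145:232,118:202]>25
p=np.argwhere(m)[:,::-1];w=wplane(im,s,p,.05)
cen=np.median(w[:,:2],0)
for i in range(5):
    r=np.linalg.norm(w[:,:2]-cen,axis=1);cen,rad=fitcircle(w[abs(r-.0395)<.004])
print('ring',cen.round(4),rad,(abs(r-.0395)<.004).sum())
# whole pan depth & views
for n,uv in(('top',(263.2,229.2)),('scene',(374.9,268.2))):
    i2=np.load(n+'.npy',allow_pickle=True).item();print(n,plane(i2,uv,.05)[0].round(4),'cloud z',cloud(i2)[int(uv[1]),int(uv[0])].round(4))
E
```

```text
[473.4  80.5] 878 [ 0.5444 -0.0054  0.051 ]
[403.7  75.2] 821 [0.566  0.0557 0.051 ]
[472.6 139.1] 874 [0.4937 0.0127 0.051 ]
[403.9 135.9] 228 [0.5153 0.0735 0.051 ]
ring [0.5502 0.3018] 0.0382415466900112 680
top [0.5509 0.3028 0.05  ] cloud z [0.5513 0.3033 0.0509]
scene [0.5483 0.3031 0.05  ] cloud z [0.5474 0.3006 0.0488]
```

Request:
step_arm:
  increments:
    - [[0.046,0.045,0.1,0,0],[0.046,0.045,0.1,0,0],[0.046,0.045,0.1,0,0],[0.046,0.045,0.1,0,0],[0.046,0.045,0.1,0,0]]

```text
time: 1.82
ee_pos: [0.5149, 0.0763, 0.0802]
tool_rot: [-0.0, 0.985, -0.171, 0.0]
wrist_force: [-0.1, 0.9, -0.7]
width: -0.0004
grip_force: 0.0
```

Request:
step_arm:
  increments:
    - [[0,0,0.02,0,0],[0,0,0.01,0,0],[0,0,0,0,0],[0,0,0,0,0]]

```text
time: 2.15
ee_pos: [0.5158, 0.0771, 0.0737]
tool_rot: [-0.001, 0.985, -0.171, 0.001]
wrist_force: [0.4, -1.0, 0.2]
width: -0.0001
grip_force: 0.0
```

Request:
step_arm:
  increments:
    - [[0.002,0.012,0.02,0,0],[0,0,0.02,0,0],[0,0,0.02,0,0],[0,0,0,0,0],[0,0,0,0,0]]

```text
time: 2.57
ee_pos: [0.5141, 0.0717, 0.054]
tool_rot: [0.0, 0.985, -0.172, -0.0]
wrist_force: [0.5, 0.5, -1.0]
width: -0.0002
grip_force: 0.0
```

```bash
python3 - <<'E'
from h import *
for i in range(4):
    s=ctrl.read_state();print(s['time'],s['ee_pos'].round(4),s['wrist_force'].round(2))
    im=optics.get_image('wrist') if i in(0,1,2) else None
    if i==0: cv2.imwrite('pics/w2.png',im['color'][:,:,::-1])
E
```

```text
2.5667 [0.5141 0.0717 0.054 ] [ 0.54  0.46 -0.98]
2.6167 [0.5144 0.0718 0.0543] [ 0.28 -0.21  0.04]
2.6667 [0.5145 0.0719 0.0544] [-0.14  0.13  0.94]
2.7167 [0.5146 0.0719 0.0545] [-0.42 -0.29 -0.72]
```

View pics/w2.png

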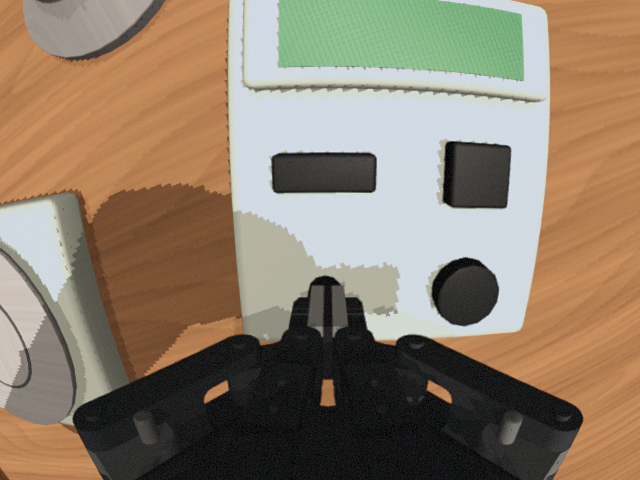

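The fingertip is over the small key at (326,282), centred sideways, so I'm pressing it.

Request:
step_arm:
  increments:
    - [[0,0,0.012,0,0],[0,0,0.012,0,0],[0,0,0.012,0,0],[0,0,0,0,0],[0,0,0,0,0]]

```text
time: 3.13
ee_pos: [0.5151, 0.0721, 0.045]
tool_rot: [-0.0, 0.985, -0.172, 0.001]
wrist_force: [-1.9, -0.1, 11.7]
width: -0.0001
grip_force: 5.7
```

Request:
step_arm:
  increments:
    - [[0,0,-0.03,0,0],[0,0,-0.03,0,0],[0,0,-0.03,0,0],[0,0,0,0,0]]

```text
time: 3.47
ee_pos: [0.5152, 0.0721, 0.0723]
tool_rot: [-0.001, 0.985, -0.172, 0.001]
wrist_force: [0.3, 0.1, 0.1]
width: -0.0006
grip_force: 0.0
```

Request:
step_arm:
  increments:
    - [[0.06,-0.002,0,0,0],[0.06,-0.002,0,0,0],[0.06,-0.002,0,0,0],[0,0,0,0,0],[0,0,0,0,0]]

```text
time: 3.88
ee_pos: [0.5656, 0.0548, 0.0698]
tool_rot: [0.0, 0.985, -0.173, -0.001]
wrist_force: [-0.5, -0.8, -0.5]
width: 0.0001
grip_force: 0.0
```

Request:
step_arm:
  increments:
    - [[0,0,0,0,0]]

```text
time: 3.97
ee_pos: [0.5647, 0.0549, 0.0699]
tool_rot: [0.0, 0.985, -0.172, -0.001]
wrist_force: [0.6, 0.2, 0.6]
width: 0.0003
grip_force: 0.0
```

Request:
step_arm:
  increments:
    - [[0.005,0,0.025,0,0],[0,0,0.025,0,0],[0,0,0.02,0,0],[0,0,0.02,0,0],[0,0,0,0,0]]

```text
time: 4.38
ee_pos: [0.5665, 0.0548, 0.0449]
tool_rot: [0.001, 0.985, -0.171, -0.001]
wrist_force: [-5.4, 0.7, 13.0]
width: 0.0
grip_force: 6.8
```

Request:
step_arm:
  increments:
    - [[0,0,0,0,0],[0,0,0,0,0]]

```text
time: 4.55
ee_pos: [0.5665, 0.0548, 0.045]
tool_rot: [0.0, 0.985, -0.172, -0.0]
wrist_force: [-5.3, 0.6, 12.9]
width: 0.0004
grip_force: 6.5
```

Request:
step_arm:
  increments:
    - [[0,0,-0.1,0,0],[0,0,-0.13,0,0],[0,0,-0.13,0,0],[0,0,-0.13,0,0],[0,0,-0.13,0,85]]

```text
time: 4.97
ee_pos: [0.5664, 0.0547, 0.2306]
tool_rot: [0.0, 0.985, -0.172, -0.001]
wrist_force: [1.5, 1.2, -0.6]
width: 0.011
grip_force: 0.0
```

Request:
step_arm:
  increments:
    - [[0.03,0.12,0,0,85],[0.03,0.12,0,0,85],[0.03,0.12,0,0,85],[0.03,0.12,0,0,85],[0.03,0.12,0,0,85]]

```text
time: 5.38
ee_pos: [0.5477, -0.1311, 0.2289]
tool_rot: [-0.0, 0.985, -0.172, -0.0]
wrist_force: [1.8, -0.8, 0.5]
width: 0.0724
grip_force: 0.0
```

Request:
step_arm:
  increments:
    - [[0.03,0.12,0,0,85],[0.03,0.12,0,0,85],[0.03,0.12,0,0,85],[0,0,0,0,85],[0,0,0,0,85]]

```text
time: 5.8
ee_pos: [0.5364, -0.2423, 0.2282]
tool_rot: [-0.0, 0.985, -0.174, -0.001]
wrist_force: [0.2, -0.1, 0.4]
width: 0.0852
grip_force: 0.0
```

```bash
python3 - <<'E'
from h import *
s=ctrl.read_state();im=optics.get_image('wrist');save(im,'w3');im['s']=s;np.save('w3.npy',im,allow_pickle=True)
print({k:np.round(s[k],4) for k in('time','ee_pos','tool_rot','joints','width')})
E
```

```text
{'time': np.float64(5.8), 'ee_pos': array([ 0.5364, -0.2423,  0.2282]), 'tool_rot': array([-1.000e-04,  9.848e-01, -1.738e-01, -9.000e-04]), 'joints': array([-1.4950e-01,  3.2610e-01, -8.8100e-02, -4.0000e-04, -1.1584e+00,
        1.3710e+00]), 'width': np.float64(0.0852)}
```

View pics/w3.png

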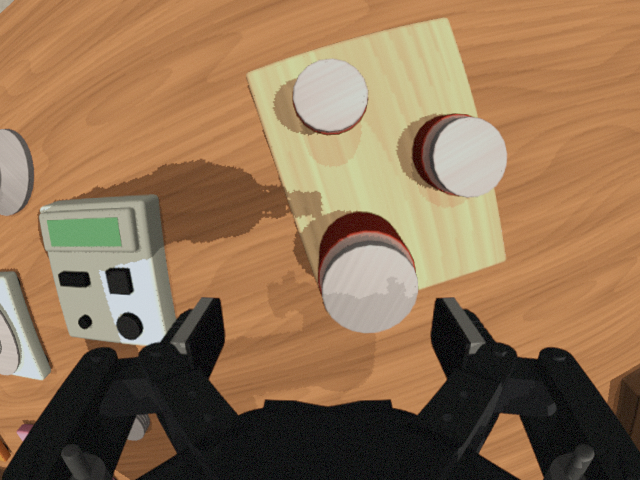

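The wrist view shows the slender jar's lid at (330,96), the squat jar at (468,156) and the wide jar at (368,287). I'll measure the lid from this view and triangulate it with the scene view.

```bash
python3 - <<'E'
from h import *
im=np.load('w3.npy',allow_pickle=True).item();s=im['s']
hsv=cv2.cvtColor(im['color'],cv2.COLOR_RGB2HSV);m=np.zeros((480,640),np.uint8);r=(slice(45,145),slice(280,380))
m[r]=((hsv[...,1]<45)&(hsv[...,2]>150))[r]
b,a,p=max(comps(m,100),key=lambda t:t[1])
ct=cv2.findContours(m,0,cv2.CHAIN_APPROX_NONE)[0];ct=max(ct,key=len)[:,0]
w=wplane(im,s,ct,.112);c,rad=fitcircle(w);print('lid wrist',b,a,c.round(4),rad,np.ptp(w[:,:2],axis=0))
sc=np.load('scene.npy',allow_pickle=True).item()
A=np.zeros((3,3));B=np.zeros(3)
h2=cv2.cvtColor(sc['color'],cv2.COLOR_RGB2HSV);mm=np.zeros((480,640),np.uint8);rr=(slice(243,272),slice(148,178));mm[rr]=((h2[...,1]<40)&(h2[...,2]>170))[rr]
b2,a2,_=max(comps(mm,30),key=lambda t:t[1]);print(b2,a2)
for P1,P2 in((wplane(im,s,b,.112)[0],wplane(im,s,b,0)[0]),(plane(sc,b2,.112)[0],plane(sc,b2,0)[0])):
    d=P2-P1;d/=np.linalg.norm(d);P=np.eye(3)-np.outer(d,d);A+=P;B+=P@P1;print(P1.round(4))
print('tri',np.linalg.solve(A,B).round(4))
E
```

```text
lid wrist [330.14747859  94.44362512] 4204 [ 0.6273 -0.2781] 0.025080312403458187 [0.05081661 0.0505715 ]
[161.27678571 255.35714286] 224
[ 0.6271 -0.278   0.112 ]
[ 0.6261 -0.278   0.112 ]
tri [ 0.6269 -0.2777  0.1131]
```

Request:
step_arm:
  increments:
    - [[0,0,0,-0.05,85],[0,0,0,-0.05,85],[0,0,0,-0.05,85],[0,0,0,-0.05,85],[0,0,0,-0.05,85]]

```text
time: 6.27
ee_pos: [0.5376, -0.2389, 0.2292]
tool_rot: [-0.0, 0.996, 0.093, -0.0]
wrist_force: [-0.6, -1.2, 0.7]
width: 0.0851
grip_force: 0.0
```

Request:
step_arm:
  increments:
    - [[0.09,0.057,0,0,85],[0.09,0.057,0,0,85],[0.09,0.057,0,0,85],[0,0,0.1,0,85],[0,0,0.1,0,85]]

```text
time: 6.68
ee_pos: [0.6293, -0.2756, 0.1697]
tool_rot: [0.001, 0.996, 0.09, 0.002]
wrist_force: [-0.5, 0.1, -1.0]
width: 0.0851
grip_force: 0.0
```

Request:
step_arm:
  increments:
    - [[0,0,0,0,85],[0,0,0,0,85]]

```text
time: 6.85
ee_pos: [0.6254, -0.2752, 0.1676]
tool_rot: [-0.001, 0.996, 0.09, -0.002]
wrist_force: [1.4, -1.4, 1.5]
width: 0.0849
grip_force: 0.0
```

Request:
step_arm:
  increments:
    - [[0.004,0.01,0.06,0,85],[0,0,0.1,0,85],[0,0,0.1,0,85],[0,0,0.09,0,85],[0,0,0.045,0,85]]

```text
time: 7.27
ee_pos: [0.6276, -0.2786, 0.0503]
tool_rot: [-0.0, 0.996, 0.089, -0.0]
wrist_force: [0.4, 0.0, 0.2]
width: 0.0853
grip_force: 0.0
```

Request:
step_arm:
  increments:
    - [[0,0,0,0,85]]

```text
time: 7.35
ee_pos: [0.627, -0.2786, 0.0496]
tool_rot: [-0.001, 0.996, 0.089, -0.002]
wrist_force: [-0.5, 0.2, -0.7]
width: 0.0851
grip_force: 0.0
```

Well centred, no contact. I'm closing with a moderate grip.

Request:
step_arm:
  increments:
    - [[0,0,0,0,50],[0,0,0,0,50],[0,0,0,0,50],[0,0,0,0,50],[0,0,0,0,50]]
  force: 40

```text
time: 7.77
ee_pos: [0.63, -0.2796, 0.0547]
tool_rot: [0.001, 0.996, 0.089, 0.003]
wrist_force: [-0.7, 3.3, 7.0]
width: 0.0569
grip_force: 43.7
```

Request:
step_arm:
  increments:
    - [[0,0,0,0,50],[0,0,-0.03,0,50],[0,0,-0.05,0,50],[0,0,-0.05,0,50],[0,0,0,0,50]]

```text
time: 8.18
ee_pos: [0.6296, -0.2804, 0.0939]
tool_rot: [0.001, 0.996, 0.089, 0.003]
wrist_force: [0.5, -0.2, -2.0]
width: 0.0569
grip_force: 43.4
```

```bash
python3 - <<'E'
from h import *
s=ctrl.read_state();im=optics.get_image('wrist');save(im,'w4')
print({k:np.round(s[k],4) for k in('time','ee_pos','tool_rot','joints','width','grip_force','wrist_force','wrist_torque')})
E
```

```text
{'time': np.float64(8.1833), 'ee_pos': array([ 0.6296, -0.2804,  0.0939]), 'tool_rot': array([0.0014, 0.996 , 0.089 , 0.003 ]), 'joints': array([-1.8460e-01,  5.9910e-01,  6.2000e-03,  1.3000e-03, -9.7150e-01,
        1.9329e+00]), 'width': np.float64(0.0569), 'grip_force': np.float64(43.4044), 'wrist_force': array([ 0.5403, -0.2384, -2.0058]), 'wrist_torque': array([-0.0932, -0.123 , -0.0073])}
```

View pics/w4.png

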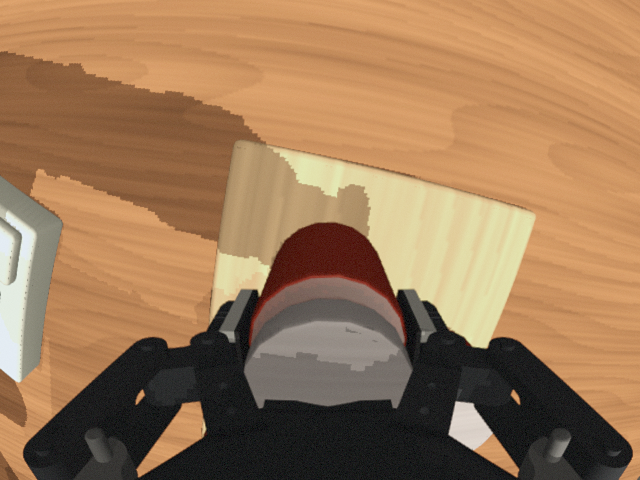

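The jar sits square between the pads: lid at (328,345), width 57 mm. I'm lifting it and carrying it over to the pan.

Request:
step_arm:
  increments:
    - [[0,0,-0.08,0,50],[0,0,-0.08,0,50],[0,0,-0.08,0,50],[0,0,-0.08,0,50],[0,0,0,0,50]]

```text
time: 8.65
ee_pos: [0.63, -0.2807, 0.1912]
tool_rot: [0.002, 0.996, 0.089, 0.004]
wrist_force: [0.9, -0.1, -0.5]
width: 0.0566
grip_force: 44.1
```

Request:
step_arm:
  increments:
    - [[0.004,-0.05,0,0,50],[0.004,-0.08,0,0,50],[0.004,-0.1,0,0,50],[0.004,-0.1,0,0,50],[0.004,-0.1,0,0,50]]

```text
time: 9.07
ee_pos: [0.6088, -0.1498, 0.183]
tool_rot: [-0.001, 0.996, 0.088, -0.002]
wrist_force: [1.5, -0.7, -3.3]
width: 0.0569
grip_force: 44.1
```

Request:
step_arm:
  increments:
    - [[0.004,-0.11,0,0,50],[0.004,-0.11,0,0,50],[0.004,-0.11,0,0,50],[0.004,-0.11,0,0,50],[0.004,-0.11,0,0,50]]

```text
time: 9.48
ee_pos: [0.5853, 0.0137, 0.1834]
tool_rot: [-0.0, 0.996, 0.089, -0.002]
wrist_force: [1.8, -0.5, -3.1]
width: 0.0568
grip_force: 44.1
```

Request:
step_arm:
  increments:
    - [[0.004,-0.11,0,0,50],[0.004,-0.11,0,0,50],[0.004,-0.11,0,0,50],[0.004,-0.11,0,0,50],[0.004,-0.11,0,0,50]]

```text
time: 9.9
ee_pos: [0.562, 0.1767, 0.1835]
tool_rot: [0.001, 0.996, 0.089, -0.002]
wrist_force: [0.9, 0.8, -3.3]
width: 0.0569
grip_force: 44.1
```

Request:
step_arm:
  increments:
    - [[0.004,-0.1,0,0,50],[0.004,-0.1,0,0,50],[0.004,-0.08,0,0,50],[0.004,-0.05,0,0,50],[0,0,0,0,50]]

```text
time: 10.32
ee_pos: [0.5501, 0.2762, 0.1838]
tool_rot: [0.0, 0.996, 0.09, -0.001]
wrist_force: [-0.5, -0.8, -2.7]
width: 0.057
grip_force: 44.1
```

```bash
python3 - <<'E'
from h import *
for i in range(3):
    s=ctrl.read_state();im=optics.get_image('scene' if i<2 else 'top')
    print({k:np.round(s[k],4) for k in('time','ee_pos','tool_rot','width','grip_force','wrist_force')})
    np.save(('sc5a','sc5','tp5')[i]+'.npy',im,allow_pickle=True)
    if i: save(im,('','sc5','tp5')[i])
a=cv2.imread('pics/sc5.png')[150:330,270:510];b=cv2.imread('pics/tp5.png')[140:300,180:420]
cv2.imwrite('pics/crop5.png',cv2.resize(cv2.vconcat([a,b]),None,fx=1.7,fy=1.7))
E
```

```text
{'time': np.float64(10.3167), 'ee_pos': array([0.5501, 0.2762, 0.1838]), 'tool_rot': array([ 5.000e-04,  9.959e-01,  9.030e-02, -1.400e-03]), 'width': np.float64(0.057), 'grip_force': np.float64(44.1259), 'wrist_force': array([-0.4522, -0.7858, -2.6866])}
{'time': np.float64(10.3667), 'ee_pos': array([0.5502, 0.2745, 0.184 ]), 'tool_rot': array([ 8.00e-04,  9.96e-01,  8.98e-02, -1.60e-03]), 'width': np.float64(0.0569), 'grip_force': np.float64(44.1266), 'wrist_force': array([-0.2655, -0.1248, -2.674 ])}
{'time': np.float64(10.4167), 'ee_pos': array([0.5505, 0.2734, 0.1844]), 'tool_rot': array([ 8.00e-04,  9.96e-01,  8.91e-02, -1.50e-03]), 'width': np.float64(0.0568), 'grip_force': np.float64(44.1265), 'wrist_force': array([-0.3906, -0.3475, -3.1892])}
```

View pics/crop5.png

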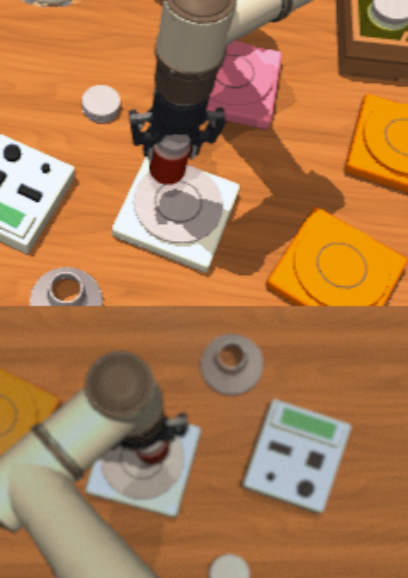

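The crop shows the jar hanging upright over the pan edge at scene (369,250). I'll use the depth on its red body to check its axis and bottom before lowering.

```bash
cat > jar.py <<'E'
from h import *
import sys
im=np.load(sys.argv[1],allow_pickle=True).item();x0,y0,x1,y1=map(int,sys.argv[2:6])
c=im['color'].astype(int);m=np.zeros((480,640),bool);m[y0:y1,x0:x1]=((c[...,0]>40)&(c[...,1]<45)&(c[...,0]>2.5*c[...,1]))[y0:y1,x0:x1]
b,a,p=max(comps(m,30),key=lambda t:t[1])
P=cloud(im)[p[:,1],p[:,0]];P=P[im['depth'][p[:,1],p[:,0]]>0]
print('px',p.min(0),p.max(0),'n',a,'z',np.percentile(P[:,2],[2,50,98]).round(4))
med=np.median(P,0);P=P[np.linalg.norm(P-med,axis=1)<.07]
from scipy.optimize import least_squares
f=lambda q:np.hypot(P[:,0]-q[0],P[:,1]-q[1])-.029
print('axis',least_squares(f,[med[0]-.03,med[1]],loss='soft_l1',f_scale=.002).x.round(4))
# bottom edge: lowest red pixel per mid columns, ray at front face
u=int(round(b[0]));ys=[p[p[:,0]==k][:,1].max() for k in range(u-2,u+3)];uv=(u,np.median(ys)+.5)
e=np.array(im['eye']);d=plane(im,uv,0)[0]-e
ctr=least_squares(f,[med[0]-.03,med[1]],loss='soft_l1',f_scale=.002).x
h=e[:2]-ctr;t=(np.linalg.norm(h)-.029)/np.linalg.norm(d[:2]);print('bottom z',(e+t*d)[2].round(4),uv)
E
python3 jar.py sc5.npy 340 215 400 265
python3 - <<'E'
from h import *
s=ctrl.read_state();print(s['ee_pos'],s['tool_rot'])
E
```

```text
px [358 240] [381 257] n 275 z [0.1492 0.1834 0.2138]
axis [0.5458 0.2748]
bottom z 0.1479 (368, np.float64(257.5))
[0.5508097  0.27277    0.18474163] [ 7.13370068e-04  9.96068733e-01  8.85721688e-02 -1.24117544e-03]
```

Request:
step_arm:
  increments:
    - [[0.012,-0.05,0,0,50],[0.012,-0.047,0,0,50],[0,0,0.06,0,50],[0,0,0.08,0,50],[0,0,0.06,0,50]]

```text
time: 10.88
ee_pos: [0.5534, 0.3039, 0.1247]
tool_rot: [-0.0, 0.996, 0.088, -0.0]
wrist_force: [0.3, -0.9, -4.8]
width: 0.057
grip_force: 44.2
```

Request:
step_arm:
  increments:
    - [[0,0,0.03,0,50],[0,0,0.01,0,50],[0,0,0,0,50],[0,0,0,0,50],[0,0,0,0,50]]

```text
time: 11.3
ee_pos: [0.5544, 0.3042, 0.1156]
tool_rot: [-0.001, 0.996, 0.089, 0.001]
wrist_force: [0.7, -0.1, -2.8]
width: 0.0572
grip_force: 44.2
```

```bash
python3 - <<'E'
from h import *
s=ctrl.read_state();im=optics.get_image('scene');save(im,'sc6');np.save('sc6.npy',im,allow_pickle=True)
print({k:np.round(s[k],4) for k in('time','ee_pos','tool_rot','wrist_force')})
E
python3 jar.py sc6.npy 345 225 410 275
```

```text
{'time': np.float64(11.3), 'ee_pos': array([0.5544, 0.3042, 0.1156]), 'tool_rot': array([-8.00e-04,  9.96e-01,  8.88e-02,  1.30e-03]), 'wrist_force': array([ 0.7117, -0.0902, -2.7721])}
px [367 255] [389 273] n 241 z [0.0794 0.1126 0.1454]
axis [0.5499 0.3042]
bottom z 0.0769 (377, np.float64(273.5))
```

Request:
step_arm:
  increments:
    - [[-0.005,0.002,0.02,0,50],[0,0,0.02,0,50],[0,0,0.015,0,50],[0,0,0,0,50],[0,0,0,0,50]]

```text
time: 11.77
ee_pos: [0.5519, 0.3025, 0.0969]
tool_rot: [0.0, 0.996, 0.089, -0.0]
wrist_force: [-0.7, 0.2, -3.2]
width: 0.0568
grip_force: 44.2
```

Request:
step_arm:
  increments:
    - [[0,0,0.004,0,50],[0,0,0.004,0,50],[0,0,0.004,0,50],[0,0,0,0,50],[0,0,0,0,50]]

```text
time: 12.18
ee_pos: [0.5521, 0.3027, 0.0939]
tool_rot: [0.0, 0.996, 0.089, -0.0]
wrist_force: [-0.4, -0.3, -3.1]
width: 0.0571
grip_force: 44.2
```

Request:
step_arm:
  increments:
    - [[0,0,0.003,0,50],[0,0,0.003,0,50],[0,0,0,0,50],[0,0,0,0,50],[0,0,0,0,50]]

```text
time: 12.6
ee_pos: [0.5523, 0.3028, 0.0924]
tool_rot: [-0.0, 0.996, 0.089, 0.0]
wrist_force: [-0.1, -0.0, -1.2]
width: 0.0569
grip_force: 44.1
```

Request:
step_arm:
  increments:
    - [[0,0,0.003,0,50],[0,0,0.003,0,50],[0,0,0,0,50],[0,0,0,0,50],[0,0,0,0,50]]

```text
time: 13.02
ee_pos: [0.5523, 0.3028, 0.0908]
tool_rot: [-0.0, 0.996, 0.089, 0.0]
wrist_force: [-1.6, 0.0, 2.1]
width: 0.0568
grip_force: 44.4
```

Request:
step_arm:
  increments:
    - [[0,0,-0.001,0,50],[0,0,-0.001,0,50],[0,0,0,0,60],[0,0,0,0,66],[0,0,0,0,72]]
  force: 20

```text
time: 13.43
ee_pos: [0.5523, 0.3027, 0.0906]
tool_rot: [-0.0, 0.996, 0.089, 0.0]
wrist_force: [-0.4, 0.5, 0.1]
width: 0.072
grip_force: 0.0
```

Request:
step_arm:
  increments:
    - [[0,0,0,0,78],[0,0,0,0,84],[0,0,0,0,85],[0,0,0,0,85]]

```text
time: 13.77
ee_pos: [0.5522, 0.3027, 0.0909]
tool_rot: [-0.0, 0.996, 0.089, 0.0]
wrist_force: [0.2, -0.3, -0.2]
width: 0.0851
grip_force: 0.0
```

```bash
python3 - <<'E'
from h import *
s=ctrl.read_state();im=optics.get_image('scene');save(im,'sc7');np.save('sc7.npy',im,allow_pickle=True)
im=optics.get_image('wrist');save(im,'w7')
print({k:np.round(s[k],4) for k in('time','ee_pos','tool_rot','wrist_force')})
E
python3 jar.py sc7.npy 345 225 410 285
```

```text
{'time': np.float64(13.7667), 'ee_pos': array([0.5522, 0.3027, 0.0909]), 'tool_rot': array([-0.    ,  0.9961,  0.0888,  0.    ]), 'wrist_force': array([ 0.1786, -0.3077, -0.1623])}
px [366 257] [386 276] n 239 z [0.0537 0.0902 0.1215]
axis [0.5476 0.3032]
bottom z 0.0539 (375, np.float64(276.5))
```

View pics/w7.png

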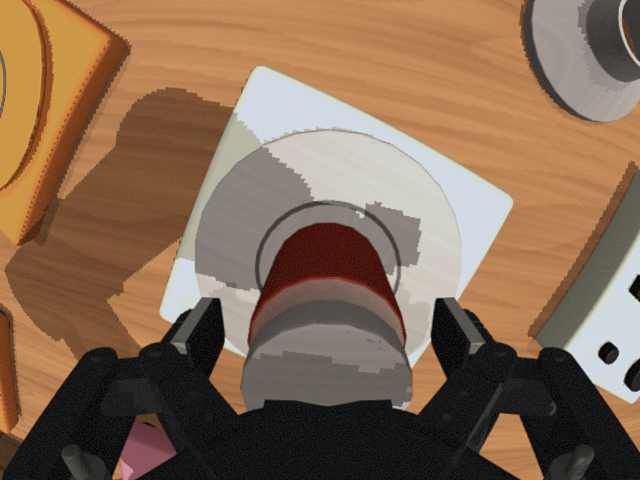

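The jar stands free and upright inside the ring: the ring is centred at column 328, the jar at 327. I'm retreating straight up and going to the square key with the fingers shut.

Request:
step_arm:
  increments:
    - [[0,0,-0.04,0,85],[0,0,-0.1,0,85],[0,0,-0.13,0,85],[0,0,-0.13,0,85],[0,0,-0.1,0,85]]

```text
time: 14.28
ee_pos: [0.5528, 0.3029, 0.2445]
tool_rot: [-0.001, 0.996, 0.089, 0.002]
wrist_force: [0.5, 0.7, 0.8]
width: 0.085
grip_force: 0.0
```

Request:
step_arm:
  increments:
    - [[-0.02,0.1,0,0,0],[-0.02,0.1,0,0,0],[-0.02,0.1,0,0,0],[-0.02,0.1,0,0,0],[-0.02,0.1,0,0,0]]

```text
time: 14.7
ee_pos: [0.5488, 0.1485, 0.2411]
tool_rot: [-0.0, 0.996, 0.089, 0.0]
wrist_force: [-0.1, -1.1, -0.5]
width: 0.0251
grip_force: 0.0
```

Request:
step_arm:
  increments:
    - [[-0.021,0.1,0,0,0],[-0.021,0.1,0,0,0],[-0.021,0.1,0,0,0],[-0.021,0.1,0,0,0],[-0.021,0.1,0,0,0]]

```text
time: 15.12
ee_pos: [0.5443, -0.0049, 0.2411]
tool_rot: [-0.0, 0.996, 0.089, 0.0]
wrist_force: [0.6, -0.3, 0.5]
width: -0.0
grip_force: 0.0
```

Request:
step_arm:
  increments:
    - [[0,0,0.13,0,0],[0,0,0.13,0,0],[0,0,0.13,0,0],[0,0,0.1,0,0],[0,0,0,0,0]]

```text
time: 15.53
ee_pos: [0.5399, -0.0045, 0.0879]
tool_rot: [0.001, 0.996, 0.088, -0.007]
wrist_force: [-1.4, -0.8, -0.1]
width: -0.0001
grip_force: 0.0
```

Request:
step_arm:
  increments:
    - [[0,0,0,0,0],[0,0,0,0,0],[0,0,0,0,0]]

```text
time: 15.78
ee_pos: [0.5466, -0.0029, 0.0965]
tool_rot: [-0.0, 0.996, 0.089, 0.003]
wrist_force: [-0.1, -0.6, 0.6]
width: 0.0001
grip_force: 0.0
```

Request:
step_arm:
  increments:
    - [[-0.007,0.009,0.04,0,0],[0,0,0.04,0,0],[0,0,0.03,0,0],[0,0,0,0,0],[0,0,0,0,0]]

```text
time: 16.2
ee_pos: [0.5437, -0.0063, 0.0618]
tool_rot: [0.0, 0.996, 0.089, 0.001]
wrist_force: [0.8, 0.3, 0.0]
width: 0.0003
grip_force: 0.0
```

Request:
step_arm:
  increments:
    - [[0,0,0,0,0],[0,0,0,0,0]]

```text
time: 16.37
ee_pos: [0.5438, -0.0062, 0.0619]
tool_rot: [-0.0, 0.996, 0.089, 0.001]
wrist_force: [0.5, -0.6, 0.1]
width: -0.0001
grip_force: 0.0
```

Now pressing the square key, about 18 mm down from here.

Request:
step_arm:
  increments:
    - [[0.003,0,0.02,0,0],[0,0,0.02,0,0],[0,0,0.012,0,0],[0,0,0.01,0,0],[0,0,0,0,0]]

```text
time: 16.78
ee_pos: [0.545, -0.006, 0.0449]
tool_rot: [0.0, 0.996, 0.09, 0.001]
wrist_force: [-4.6, 1.5, 16.9]
width: -0.0001
grip_force: 8.8
```

Request:
step_arm:
  increments:
    - [[0,0,0,0,0],[0,0,0,0,0]]

```text
time: 16.95
ee_pos: [0.545, -0.0061, 0.0449]
tool_rot: [0.0, 0.996, 0.09, 0.001]
wrist_force: [-4.4, 1.5, 17.1]
width: 0.0
grip_force: 8.6
```

Request:
step_arm:
  increments:
    - [[0,0,-0.04,0,0],[0,0,-0.1,0,0],[0,0,-0.13,0,0],[0,0,-0.13,0,0],[0,0,-0.1,0,0]]

```text
time: 17.37
ee_pos: [0.5442, -0.0064, 0.1948]
tool_rot: [0.0, 0.996, 0.089, 0.001]
wrist_force: [1.1, 0.2, -0.1]
width: -0.0002
grip_force: 0.0
```

Request:
step_arm:
  increments:
    - [[0,0,0,0,0],[0,0,0,0,0],[0,0,0,0,0],[0,0,0,0,0]]

```text
time: 17.7
ee_pos: [0.5428, -0.0065, 0.1903]
tool_rot: [0.0, 0.996, 0.089, -0.002]
wrist_force: [-0.2, 0.6, -0.1]
width: -0.0003
grip_force: 0.0
```

```bash
python3 - <<'E'
from h import *
im=optics.get_image('scene');save(im,'sc8');np.save('sc8.npy',im,allow_pickle=True)
E
python3 jar.py sc8.npy 345 225 410 285
```

```text
px [366 257] [386 276] n 239 z [0.0549 0.0896 0.1217]
axis [0.5475 0.3033]
bottom z 0.0538 (375, np.float64(276.5))
```

View pics/sc8.png

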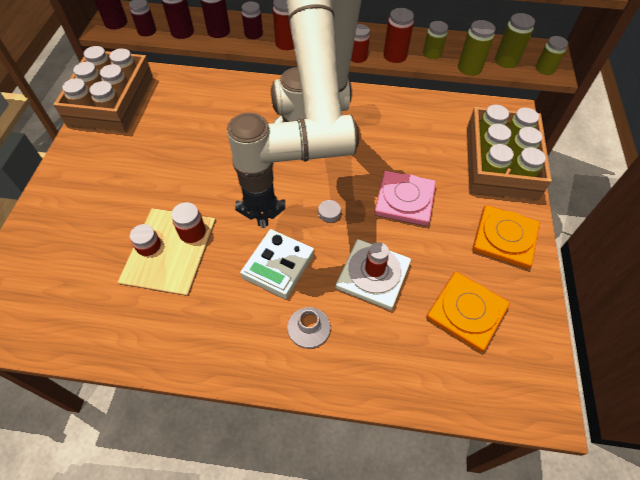

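The jar stands upright on the pan at (376,262), everything else is where it was, and the robot is clear of all of it. I'm handing in.

```bash
python3 -c "
from rig import ctrl
print(ctrl.hand_in())"
```

```text
the job is handed in; nothing more can be done
None
```

The job is handed in at about 18 s: I pressed the small round key, then the bar, stood the slender jar upright within about 1 mm of the pan's centre and let go, then pressed the square key. The other objects were not moved, and no verdict came back.

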